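# Unlock the shoe-kit drawer and put its key away

### The arm

A 6-joint arm with a two-finger parallel gripper is mounted at the origin on the work surface. World frame = base frame: x ahead of the robot, y to its left, z up, the work surface at z = 0. Lengths are in mm, angles in rad, forces in N, time in s.
With the tool pointing down it reaches from about 350 to 775 mm from the base axis. Payload 7.3 kg.
Tool frame: the origin (TCP) lies at the very end of the fingers, on their centre line; the grasp point (between the pads) lies 19 mm behind it; x points along the fingers, y is the direction in which the jaws open and shut, and the axes are right-handed (so a half turn about x gives the same grasp; the last joint's range is limited). The gripper opens to 92 mm and grips with 3 to 60 N. Pads are 19 mm wide; open, the fingers measure 130 mm over their backs; the gripper's body (75 mm by 190 mm) begins 47 mm behind the grasp point.
Start: joints at [-1.371, 0.342, 1.524, -0, 1.275, -0.146], TCP at [177.971, -493.934, 226.741] pointing down, gripper open.
Joint ranges: [-2.53, 2.53], [-0.77, 2.02], [0.04, 2.7], [-1, 4.14], [0.28, 2.66], [-3.11, 3.11]. Speed limits (rad/s): [2.57, 2.57, 3.14, 3.14, 3.14, 3.14].

### API

Orientations are given as [roll, pitch, yaw] about the fixed x, y, z axes, in that order (R = Rz(yaw) Ry(pitch) Rx(roll)).
In Python, from plant import sensors, capture, bot gives the robot as it stands.
- The arm moves only by the shell command python3 -m crank 'ROWS' [OPENING]. ROWS is JSON, a list of rows, each an object of numbers: "dx", "dy", "dz": the shift along the tool's x, y, z in cm; "spin": the turn about the tool's x in rad. A call has 1 to 20 rows; each row is the pose to reach, as a shift and turn from the pose commanded when the call began, along the tool's axes at that moment; what a row does not reach only later rows make up. A row lasts 1/12 s, in which the tool goes at most 41.7 mm and 7.16 degrees, less where a joint would pass 70% of its speed; a pose out of reach is approached as far as the arm can. A call with a gripper value outside its range is refused whole. OPENING is the opening in per cent of the stroke, from 0 (shut) to 100 (fully open), set as the call begins (- or left out, the last holds). The fingers move at their own pace and stop on an object; the grip force is fixed at half the most. Time passes only in rows, so rows that repeat a pose let the fingers close. It gives the time, the measured TCP pose, the force and the opening at its end, in the units of the state.
- sensors.get_obs(): the state, without advancing time (a new reading comes with each control period).
- capture(name): name is "scene" or "top"; returns a dict with "frame" (384x512x3 uint8, blue, green, red), "vfov" (degrees; the focal length in pixels is half the picture's height over the tangent of half this angle, whatever the lens; pixels are square), "cx", "cy" (the principal point, pixels), "view" (4x4, takes a point from world to camera coordinates). Camera axes: x right, y down, z forward; pixel columns grow to the right and rows downward; lengths in mm; the calibration is good to about 2 mm. A picture is of the moment at which its call begins. There is no depth.
- bot.close_job(): hands the job in, once; it reports no verdict.
The state is a dict: "time": time; "joint_positions": joint angles; "dq": joint speeds; "tau": joint torques, N m; "tool_pos": TCP position; "tcp_rot": TCP orientation; "contact_force": force on the tool from outside, world axes, zero at the start; "moment": the same for the moment, N m; "grip_width": finger opening in mm.
Only numpy, scipy, OpenCV 4.12 (cv2) and the standard library are available. Lean on these libraries where they do the work, as an engineer would, in place of code of your own. Each camera call takes 0.05 s, during which the arm holds its last target.

### The job

The locked drawer under the sloping panel of the shoe-kit stand has its key in the lock. Turn the key clockwise until the drawer springs open, turn it back to where it started, draw it straight out, and put it in the square blue tray, leaving the drawer open. Leave the rest of the shoe things where they are.

Things in the scene. Friction and masses are not known exactly. Their poses are not given: they have to be found in the camera images.
- unit: the shoe-kit stand, fixed: origin on the table right under the keyhole, z up, x to its back (uphill on the panel), y to its left. Pine console with the lock, 170 mm wide, lock in its middle; its flat top (133 mm high) starts 62 mm behind the keyhole. Yellow tiers, 190 mm tall, from 120 to 306 mm to the right (-y) of the keyhole
- keyhole (a point): centre of the keyhole, on the outer face of the square steel lock plate (48 x 48 mm), 100 mm above the table. Axes as the stand's: z up, its yaw is the stand's. The panel slopes 30 degrees down towards the robot: the lock axis points outward along (-0.5, 0, 0.866) of this frame. The pine around the plate lies 5 mm lower
- key_bow (a point): centre of the key's red plastic bow, 28 mm wide (x) x 8 mm thick (y, the way to pinch it) x 28 mm along the key (z, away from the blade). Key 72 mm long, about 30 g, loose. At the start it stands in the lock, bow centre 28 mm out from the keyhole along the lock axis, bow's near edge 14 mm off the plate, x uphill, z outward, with a few degrees of play
- key_tip (a point): end of the key's blade, 58 mm from the bow centre along the key; same axes. The blade is 16.5 x 4 mm, 23 mm long, behind a round 5.5 mm neck. It passes the slot in the plate only at the starting angle (within about 0.1 rad); turned, it is caught behind the plate. It must be drawn 30 mm along the lock axis to come clear
- plug (a joint): angle of the lock cylinder that the key turns: 0 at the start (stop; the key comes out here), growing as the key turns clockwise seen from outside, looking at the bow, to a stop at 1.3 rad. It draws the bolt, which lets the drawer go at about 0.9 rad. About 0.03 N m of friction, stays where it is left. The key has up to 0.1 rad of play in it
- drawer (a joint): how far the drawer has come out towards the robot: 0 shut and bolted, 0.045 m fully sprung open. A spring pushes it out as soon as the bolt is drawn; it stays out by itself. Its wooden front, 168 mm wide and 46 mm tall, is at the foot of the stand, 80 mm in front of the keyhole when shut
- tray: square blue plastic tray, fixed, 130 x 130 mm outside, 20 mm tall, 4 mm walls, floor about 5 mm above the table; origin at the centre of its underside, z up, x and y along its sides
- brush: bystander: dark wood shoe brush, 50 x 150 x 44 mm, loose on the table beside the tray
- ledge_tin: bystander: flat brown tin, 70 mm diameter, 26 mm tall, loose on the flat top of the console behind the lock; origin at the centre of its underside
- black_tin: bystander: flat black tin, 70 mm diameter, 26 mm tall, loose on the table
- cream_bottle: bystander: white bottle, 48 mm diameter, 110 mm tall, loose on the table
- dauber: bystander: wooden-handled dauber brush, 145 mm long, loose on the table
- shoe: bystander: brown leather shoe, 270 mm long, 100 mm tall, loose on the table
Mind the look-alikes: they are no part of the job. Leave any white look-alike of the tray alone.

How it is judged (in metres and radians):
On the way, in this order (a step that is already met when the one before it is completed fails the run):
1. the key, in the lock, has been turned and the drawer has sprung out (more than 30 mm) (value of joint drawer above 0.03 m and value of joint plug above 0.7 rad and distance between key_bow and keyhole below 0.037 m), for 0.1 s.
2. the key, still in the lock, has been turned back (cylinder within 0.2 rad of its start) (value of joint plug below 0.2 rad and distance between key_bow and keyhole below 0.037 m), for 0.1 s.
3. the key is out of the lock (value of joint plug below 0.2 rad and distance between key_bow and keyhole above 0.065 m), for 0.1 s.
At the end, for the whole second after the job is handed in: The drawer is more than 30 mm out, the lock cylinder is within 0.2 rad of its start, and the key lies at rest in the tray: bow centre and blade tip both inside its walls and less than 35 mm above the table (value of joint drawer above 0.03 m and value of joint plug below 0.2 rad and x of key_bow in the frame of tray between -0.063 and 0.063 m and y of key_bow in the frame of tray between -0.063 and 0.063 m and x of key_tip in the frame of tray between -0.063 and 0.063 m and y of key_tip in the frame of tray between -0.063 and 0.063 m and height (world z) of each of key_bow, key_tip below 0.035 m and linear speed of key below 0.02 m/s); the robot touches nothing.
It fails at once if a bystander (brush, tins, bottle, dauber, shoe) is moved more than 25 mm (distance of any of brush, ledge_tin, black_tin, cream_bottle, dauber, shoe from where it was at the start of the episode above 0.025 m).
It also fails if it takes over 46 s, if anything falls off the work surface, if the arm or the gripper's body presses on something with over 40 N, if the wrist force passes 120 N, or if a joint passes its speed limit or range.

## Working session

There is one attempt and no reset: what is moved stays moved. The work goes in short steps, Python scripts to look and compute and a shell command to move; the robot and the scene stay as the last step left them, time stands still between calls to the robot, and variables do not carry over. Pictures are saved under pics/ and viewed, and the job is handed in when it is done.

```bash
ls; mkdir -p pics
python3 - <<'E'
from plant import sensors, capture, bot
import cv2
print(sensors.get_obs())
for n in("scene","top"):
    c=capture(n); cv2.imwrite(f"pics/{n}0.png",c["frame"]); print(n,c["vfov"],c["cx"],c["cy"],c["view"])
E
```

```text
pics
{'time': 0.0, 'joint_positions': array([-1.37099380e+00,  3.42717114e-01,  1.52501676e+00, -2.41169961e-05,
        1.27535021e+00, -1.45968884e-01]), 'dq': array([ 0.00116133, -0.00099005, -0.00116017,  0.0015793 ,  0.0005337 ,
       -0.0008    ]), 'tau': array([-2.46486015e-03, -4.31256795e+01, -2.44222176e+01,  7.16584828e-02,
        5.60771464e-02, -1.44944620e-04]), 'tool_pos': array([ 177.8847636 , -493.52732239,  226.04794258]), 'tcp_rot': array([-1.70130375,  1.56930472,  1.78606736]), 'contact_force': array([-0.05940979,  0.60142212, -0.11244393]), 'moment': array([-0.05932532,  0.05156743, -0.01040644]), 'grip_width': 91.74274954354047}
scene 55.91036900605113 253.82629832319356 190.10003018802044 [[-9.31765695e-01  3.62724683e-01  1.56042667e-02  4.16169374e+02]
 [ 2.16024811e-01  5.88442215e-01 -7.79146354e-01 -2.01392837e+01]
 [-2.91797824e-01 -7.22610936e-01 -6.26647800e-01  1.54421358e+03]
 [ 0.00000000e+00  0.00000000e+00  0.00000000e+00  1.00000000e+00]]
top 46.101913004249596 262.67840643554484 195.1480551551507 [[-6.17788064e-02 -9.98085841e-01  2.83432530e-03  3.08055323e+01]
 [-9.76813330e-01  5.98783862e-02 -2.05548772e-01  4.82980969e+02]
 [ 2.04985604e-01 -1.54671645e-02 -9.78642769e-01  1.43410810e+03]
 [ 0.00000000e+00  0.00000000e+00  0.00000000e+00  1.00000000e+00]]
```

View pics/scene0.png

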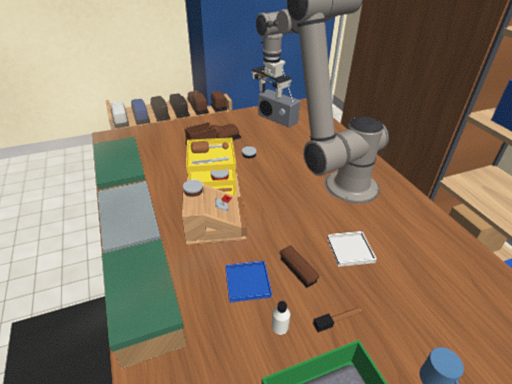

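View pics/top0.png

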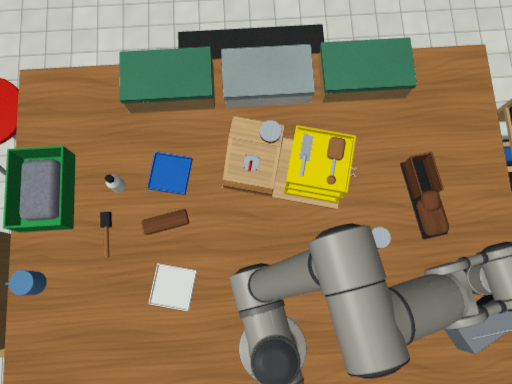

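The top view shows the pine console at about (255,155) with the plate at (251,163), the blue tray at (170,174), a white look-alike at (173,287), and the brush at (165,221). The scene view shows the key at (225,200). I'll enlarge these areas.

Run:
```python
import cv2
a=cv2.imread("pics/top0.png"); b=cv2.imread("pics/scene0.png")
def cr(im,x,y,w,h,s,n):
    cv2.imwrite(n,cv2.resize(im[y:y+h,x:x+w],None,fx=s,fy=s,interpolation=cv2.INTER_CUBIC))
cr(a,210,105,100,75+20,8,"pics/t_key.png".replace("t_","t1_")) if 0 else cr(a,215,108,80,90,6,"pics/tk.png")
cr(b,175,170,80,80,7,"pics/sk.png")
cr(a,140,145,60,55,8,"pics/tt.png"); cr(b,215,250,70,60,8,"pics/st.png")
```

```text
(no output)
```

View pics/tk.png

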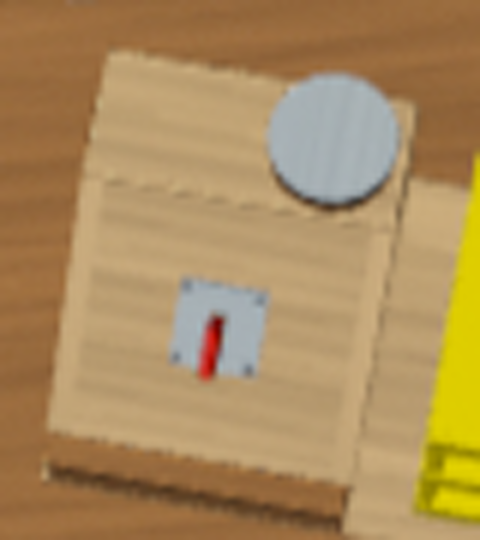

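View pics/sk.png

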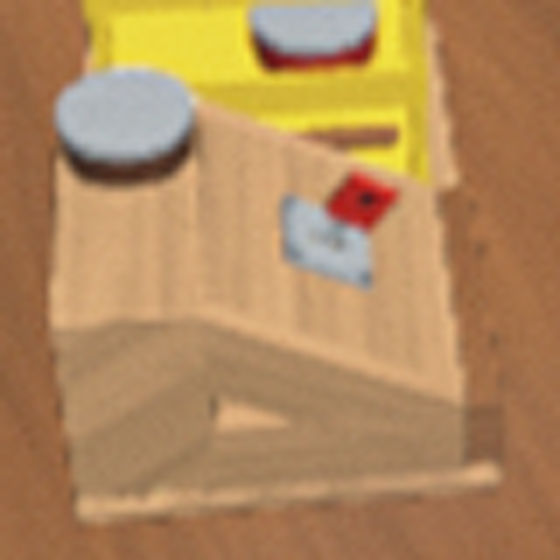

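View pics/tt.png

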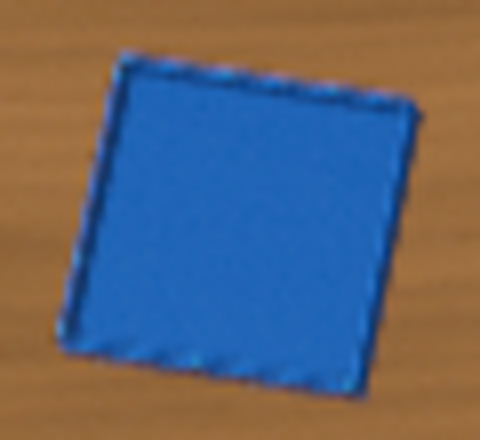

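View pics/st.png

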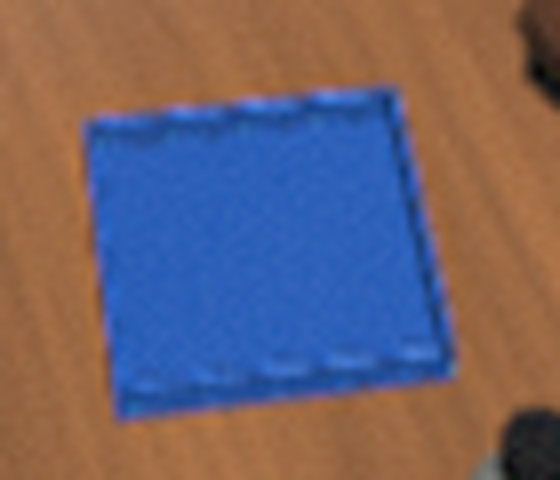

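```bash
cat > h.py <<'E'
import numpy as np
from plant import sensors, capture, bot
def cams():
    return {n:capture(n) for n in("scene","top")}
def proj(c,P):
    P=np.atleast_2d(P); q=P@c["view"][:3,:3].T+c["view"][:3,3]
    f=192/np.tan(np.radians(c["vfov"])/2)
    return np.c_[c["cx"]+f*q[:,0]/q[:,2], c["cy"]+f*q[:,1]/q[:,2]]
def Rz(a): return np.array([[np.cos(a),-np.sin(a),0],[np.sin(a),np.cos(a),0],[0,0,1]])
def up(p,o,s): return np.array(o)+(np.array(p,float)+.5)/s-.5
from scipy.optimize import least_squares
E
python3 - <<'E'
from h import *
C=cams()
c3,s3=np.cos(np.pi/6),.5
def pl(x,y): return [x*c3,y,100+x*s3]
mod={"TL":pl(24,24),"TR":pl(24,-24),"BL":pl(-24,24),"BR":pl(-24,-24),"cl":[62,85,133],"cr":[62,-85,133]}
top={"TL":(186,283),"TR":(267,295),"BL":(170,363),"BR":(252,378),"cl":(95,177),"cr":(393,228)}
sc={"TR":(285,197),"TL":(283,258),"BL":(368,287),"cl":(207,318),}
obs=[("top",k,up(v,(215,108),6)) for k,v in top.items()]+[("scene",k,up(v,(175,170),7)) for k,v in sc.items()]
def run(obs,mod,x0,z=False):
    def f(p):
        r=[]
        for n,k,o in obs:
            P=Rz(p[2])@np.array(mod[k])+[p[0],p[1],p[3] if z else 0]
            r.append(proj(C[n],P)[0]-o)
        return np.ravel(r)
    s=least_squares(f,x0+([0] if z else []),loss="soft_l1")
    print(s.x); 
    for o,e in zip(obs,f(s.x).reshape(-1,2)): print(o[:2],e.round(2))
    return s.x
for z in(0,1): run(obs,mod,[500,0,0],z)
for n in ("top","scene"):run([o for o in obs if o[0]==n],mod,[500,0,0])
# tray
m={"a":[65,65,20],"b":[65,-65,20],"c":[-65,-65,20],"d":[-65,65,20]}
ot=[("top",k,up(v,(140,145),8)) for k,v in {"a":(120,53),"b":(417,103),"c":(363,397),"d":(60,348)}.items()]
os_=[("scene",k,up(v,(215,250),8)) for k,v in {"b":(87,120),"c":(397,88),"d":(452,357),"a":(115,395)}.items()]
for o in(ot+os_,ot,os_): t=run(o,m,[500,200,0])
# bow corners triangulated in stand frame later
E
```

```text
[ 5.84036366e+02  3.32864412e+01 -2.44550318e-01]
('top', 'TL') [-0.97 -0.97]
('top', 'TR') [ 0.23 -0.35]
('top', 'BL') [-0.47 -0.03]
('top', 'BR') [0.41 0.09]
('top', 'cl') [-2.38 -0.8 ]
('top', 'cr') [0.46 0.01]
('scene', 'TR') [ 0.06 -0.69]
('scene', 'TL') [ 0.95 -0.61]
('scene', 'BL') [ 0.95 -0.49]
('scene', 'cl') [-0.19 -0.93]
[ 5.84630055e+02  3.19722687e+01 -2.42966947e-01 -4.54015306e+00]
('top', 'TL') [-0.53 -0.74]
('top', 'TR') [ 0.62 -0.15]
('top', 'BL') [-0.01  0.16]
('top', 'BR') [0.83 0.24]
('top', 'cl') [-1.91 -0.49]
('top', 'cr') [0.78 0.21]
('scene', 'TR') [-0.15  0.1 ]
('scene', 'TL') [0.76 0.18]
('scene', 'BL') [0.72 0.27]
('scene', 'cl') [-0.33 -0.11]
[582.89183517  32.3935869    6.0405175 ]
('top', 'TL') [-0.69 -0.63]
('top', 'TR') [ 0.52 -0.04]
('top', 'BL') [-0.16  0.31]
('top', 'BR') [0.72 0.4 ]
('top', 'cl') [-2.12 -0.43]
('top', 'cr') [0.74 0.29]
[516.63201471   3.99397258  -0.70114381]
('scene', 'TR') [ 18.64 -10.86]
('scene', 'TL') [ 14.08 -11.84]
('scene', 'BL') [12.76 -8.39]
('scene', 'cl') [  7.21 -17.16]
[589.36021201 312.68274684   6.05962493]
('top', 'a') [-0.28 -0.16]
('top', 'b') [-0.13 -0.51]
('top', 'c') [-0.85 -0.54]
('top', 'd') [-0.88 -0.52]
('scene', 'b') [-0.26 -0.49]
('scene', 'c') [ 0.41 -0.66]
('scene', 'd') [ 0.86 -1.11]
('scene', 'a') [ 0.01 -0.8 ]
[ 5.87714406e+02  3.10895076e+02 -2.17044786e-01]
('top', 'a') [0.11 0.36]
('top', 'b') [ 0.31 -0.21]
('top', 'c') [-0.16 -0.2 ]
('top', 'd') [-0.25  0.07]
[591.09127593 315.08837678  18.6193146 ]
('scene', 'b') [-0.42  0.09]
('scene', 'c') [0.35 0.11]
('scene', 'd') [ 0.53 -0.16]
('scene', 'a') [-0.45 -0.08]
```

Run:
```python
from h import *
from scipy.spatial.transform import Rotation as R
C=cams(); o=sensors.get_obs()
M=R.from_euler("xyz",o["tcp_rot"]).as_matrix(); print(M.round(3))
for S,yaw in (([584.0,33.3],-.2445),([583.5,32.5],-.243)):
    def W(p): return Rz(yaw)@np.array(p)+[*S,0]
    a=np.array([-.5,0,.866]);u=np.array([.866,0,.5]);k=np.array([0,0,100.])
    bow=k+28*a
    print("bow",W(bow), "pred top",proj(C["top"],W(bow)),"scene",proj(C["scene"],W(bow)))
    for nm,p in(("in-up",k+14*a+14*u),("in-dn",k+14*a-14*u),("out-up",k+42*a+14*u),("out-dn",k+42*a-14*u)):
        t=proj(C["top"],W(p))[0];s=proj(C["scene"],W(p+[0,4,0]))[0]
        print(nm,"topcrop",((t-[215,108]+.5)*6-.5).round(),"scenecrop",((s-[175,170]+.5)*7-.5).round())
# triangulate
t=up((212,347),(215,108),6); s=up((362,200),(175,170),7)
r=least_squares(lambda P:np.r_[proj(C["top"],P)[0]-t,proj(C["scene"],P)[0]-s],[570,35,120]); print("tri(near face-ish)",r.x,r.fun)
y=np.array([np.sin(.2435),np.cos(.2435),0])
for sg in(1,-1):
    v=M.T@(sg*y); print("spin",np.arctan2(v[2],v[1]))
```

```text
[[-0.     0.339 -0.941]
 [ 0.    -0.941 -0.339]
 [-1.    -0.    -0.   ]]
bow [570.41638125  36.68899716 124.248     ] pred top [[249.82599297 164.34338553]] scene [[225.39327389 198.01720596]]
in-up topcrop [218. 309.] scenecrop [319. 215.]
in-dn topcrop [211. 359.] scenecrop [368. 232.]
out-up topcrop [212. 321.] scenecrop [345. 176.]
out-dn topcrop [204. 372.] scenecrop [394. 194.]
bow [569.91131304  35.86861793 124.248     ] pred top [[250.09360822 164.48171555]] scene [[225.45892331 197.8445541 ]]
in-up topcrop [220. 310.] scenecrop [319. 213.]
in-dn topcrop [212. 360.] scenecrop [368. 231.]
out-up topcrop [214. 322.] scenecrop [345. 174.]
out-dn topcrop [206. 373.] scenecrop [395. 193.]
tri(near face-ish) [567.24383363  36.64409863 122.74131411] [-0.00860777  0.01941165 -0.02272627 -0.00635378]
spin -2.5523032868851896
spin 0.5892893667046035
```

Candidates for the key: red bow at scene (225,198) / top (250,165) in the square lock plate, versus the red-sided tin on the tier at scene (220,175). Candidates for the tray: blue square at top (170,174), versus white square (173,287) and green crate (40,190). The crops confirm the red bow in the lock plate and the blue tray. I'll now raise the arm and move over the lock.

```bash
python3 -m crank '[{"dx":-4},{"dx":-8},{"dx":-8,"dy":-36.6,"dz":-54.8,"spin":-1.3},{"dx":-8,"dy":-36.6,"dz":-54.8,"spin":-1.3},{"dx":-8,"dy":-36.6,"dz":-54.8,"spin":-1.3},{"dx":-8,"dy":-36.6,"dz":-54.8,"spin":-1.3},{"dx":-8,"dy":-36.6,"dz":-54.8,"spin":-1.3},{"dx":-8,"dy":-36.6,"dz":-54.8,"spin":-1.3},{"dx":-8,"dy":-36.6,"dz":-54.8,"spin":-1.3},{"dx":-8,"dy":-36.6,"dz":-54.8,"spin":-2.552},{"dx":-8,"dy":-36.6,"dz":-54.8,"spin":-2.552},{"dx":-8,"dy":-36.6,"dz":-54.8,"spin":-2.552},{"dx":-8,"dy":-36.6,"dz":-54.8,"spin":-2.552},{"dx":-8,"dy":-36.6,"dz":-54.8,"spin":-2.552},{"dx":-8,"dy":-36.6,"dz":-54.8,"spin":-2.552},{"dx":-8,"dy":-36.6,"dz":-54.8,"spin":-2.552},{"dx":-8,"dy":-36.6,"dz":-54.8,"spin":-2.552},{"dx":-8,"dy":-36.6,"dz":-54.8,"spin":-2.552},{"dx":-8,"dy":-36.6,"dz":-54.8,"spin":-2.552},{"dx":-8,"dy":-36.6,"dz":-54.8,"spin":-2.552}]' 45; python3 -c "
from h import *
o=sensors.get_obs();print(o['joint_positions'],o['tool_pos'],o['tcp_rot'])"
```

```text
[-1.37100704e+00  3.42286255e-01  1.52435716e+00  1.54523218e-05
  1.27540345e+00 -1.46004545e-01] [ 177.94835423 -493.81532389  226.50194851] [-1.74933136  1.57034187  1.73805062]invalid input at $[0]: expected keys dx, dy, dz, spin
```

```bash
python3 -m crank '[{"dx":-4,"dy":0,"dz":0,"spin":0},{"dx":-8,"dy":0,"dz":0,"spin":0},{"dx":-8,"dy":-36.6,"dz":-54.8,"spin":-1.3},{"dx":-8,"dy":-36.6,"dz":-54.8,"spin":-1.3},{"dx":-8,"dy":-36.6,"dz":-54.8,"spin":-1.3},{"dx":-8,"dy":-36.6,"dz":-54.8,"spin":-1.3},{"dx":-8,"dy":-36.6,"dz":-54.8,"spin":-1.3},{"dx":-8,"dy":-36.6,"dz":-54.8,"spin":-1.3},{"dx":-8,"dy":-36.6,"dz":-54.8,"spin":-1.3},{"dx":-8,"dy":-36.6,"dz":-54.8,"spin":-2.552},{"dx":-8,"dy":-36.6,"dz":-54.8,"spin":-2.552},{"dx":-8,"dy":-36.6,"dz":-54.8,"spin":-2.552},{"dx":-8,"dy":-36.6,"dz":-54.8,"spin":-2.552},{"dx":-8,"dy":-36.6,"dz":-54.8,"spin":-2.552},{"dx":-8,"dy":-36.6,"dz":-54.8,"spin":-2.552},{"dx":-8,"dy":-36.6,"dz":-54.8,"spin":-2.552},{"dx":-8,"dy":-36.6,"dz":-54.8,"spin":-2.552},{"dx":-8,"dy":-36.6,"dz":-54.8,"spin":-2.552},{"dx":-8,"dy":-36.6,"dz":-54.8,"spin":-2.552},{"dx":-8,"dy":-36.6,"dz":-54.8,"spin":-2.552}]' 45; python3 -c "
from h import *
o=sensors.get_obs();print(o['joint_positions'],o['tool_pos'],o['tcp_rot'])"
```

```text
time: 1.97
tool_pos: [570.1, 38.2, 305.7]
tcp_rot: [-2.684, 1.569, 3.063]
contact_force: [-0.3, 0.1, -0.6]
grip_width: 41.3
[-6.71246279e-02  3.85605648e-01  1.24247128e+00  1.51040806e-05
  1.51484835e+00 -1.10180165e+00] [570.13310243  38.24969566 305.69386074] [-2.68391301  1.56946362  3.06315215]
```

```bash
cat >> h.py <<'E'
from scipy.spatial.transform import Rotation as Ro
YAW=-.2435
def tgt(world,yaw=YAW):
    "shift in cm in tool axes to bring TCP to world; spin so tool y = stand y"
    o=sensors.get_obs(); M=Ro.from_euler("xyz",o["tcp_rot"]).as_matrix()
    d=M.T@(np.array(world)-o["tool_pos"])/10
    v=M.T@(Rz(yaw)@[0,1,0]); print("t",round(o["time"],2),"d",d.round(3),"spin",round(np.arctan2(v[2],v[1]),4),"pos",o["tool_pos"].round(1),"F",o["contact_force"].round(2),"Mo",o["moment"].round(3),"w",round(o["grip_width"],1),"q6",round(o["joint_positions"][5],3))
E
python3 -c "
from h import *
tgt([569.5,36.4,175])"
```

```text
t 1.97 d [13.069 -0.184  0.056] spin -0.2926 pos [570.1  38.2 305.7] F [-0.3   0.06 -0.58] Mo [ 0.033 -0.137  0.034] w 41.3 q6 -1.102
```

```bash
python3 -m crank '[{"dx":13,"dy":-0.18,"dz":0.06,"spin":-0.293},{"dx":13,"dy":-0.18,"dz":0.06,"spin":-0.293},{"dx":13,"dy":-0.18,"dz":0.06,"spin":-0.293},{"dx":13,"dy":-0.18,"dz":0.06,"spin":-0.293},{"dx":13,"dy":-0.18,"dz":0.06,"spin":-0.293},{"dx":13,"dy":-0.18,"dz":0.06,"spin":-0.293}]' 45
python3 - <<'E'
from h import *
import cv2
tgt([569.5,36.4,113])
C=cams()
for n in C: print(n,proj(C[n],sensors.get_obs()["tool_pos"]))
cr=lambda im,x,y,w,h,s:cv2.resize(im[y:y+h,x:x+w],None,fx=s,fy=s,interpolation=cv2.INTER_CUBIC)
cv2.imwrite("pics/a1.png",np.hstack([cr(C["top"]["frame"],215,108,80,90,5),cr(C["scene"]["frame"],185,145,80,90,5)]))
E
```

```text
time: 2.47
tool_pos: [570.2, 34.2, 178.6]
tcp_rot: [0.163, 1.568, -0.091]
contact_force: [-0.7, 0.3, 0.1]
grip_width: 41.6
t 2.47 d [ 6.555  0.194 -0.14 ] spin -0.011 pos [570.2  34.2 178.6] F [-0.73  0.35  0.09] Mo [ 0.076 -0.181 -0.025] w 41.6 q6 -1.39
scene [[224.49753378 185.20609211]]
top [[250.19487866 159.19158975]]
```

View pics/a1.png

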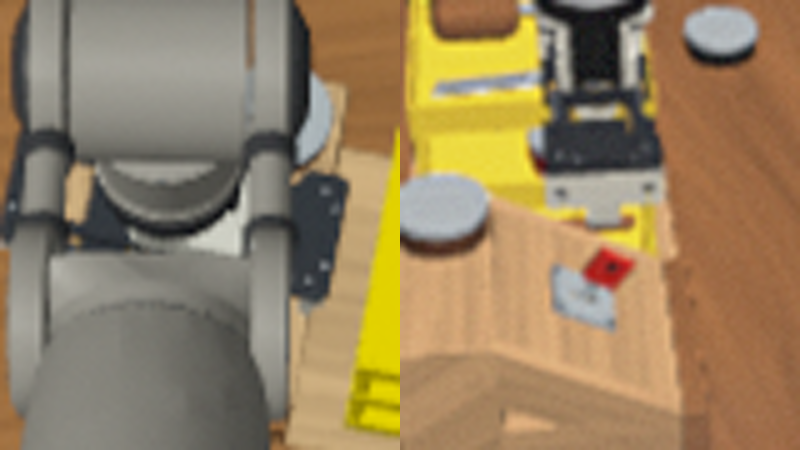

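```bash
python3 -m crank '[{"dx":3,"dy":0.18,"dz":-0.14,"spin":-0.01},{"dx":6.4,"dy":0.18,"dz":-0.14,"spin":-0.01},{"dx":6.4,"dy":0.18,"dz":-0.14,"spin":-0.01},{"dx":6.4,"dy":0.18,"dz":-0.14,"spin":-0.01},{"dx":6.4,"dy":0.18,"dz":-0.14,"spin":-0.01},{"dx":6.4,"dy":0.18,"dz":-0.14,"spin":-0.01}]' 22
python3 - <<'E'
from h import *
import cv2
tgt([569.5,36.4,113])
C=cams()
tgt([569.5,36.4,113])
p=sensors.get_obs()["tool_pos"]
for k in(0,10,25): print(proj(C["scene"],p+Rz(YAW)@[0,k,0]))
cr=lambda im,x,y,w,h,s:cv2.resize(im[y:y+h,x:x+w],None,fx=s,fy=s,interpolation=cv2.INTER_CUBIC)
cv2.imwrite("pics/a2.png",cr(C["scene"]["frame"],185,155,80,70,8))
E
```

```text
time: 3.07
tool_pos: [569.9, 36.3, 115.5]
tcp_rot: [0.152, 1.566, -0.091]
contact_force: [0.9, -0.2, 0.8]
grip_width: 19.9
t 3.07 d [ 0.251  0.004 -0.043] spin 0.0005 pos [569.9  36.3 115.5] F [ 0.85 -0.24  0.84] Mo [ 0.063 -0.109  0.044] w 19.9 q6 -1.398
t 3.17 d [0.181 0.015 0.012] spin 0.0006 pos [569.3  36.3 114.8] F [0.63 0.83 0.33] Mo [ 0.126 -0.146 -0.018] w 20.1 q6 -1.398
[[225.73896571 199.92263878]]
[[225.93082546 201.75434761]]
[[226.22301909 204.54395639]]
```

View pics/a2.png

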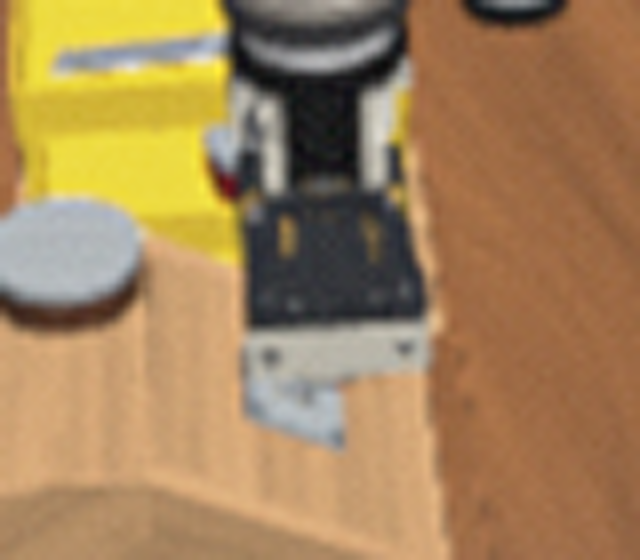

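```bash
python3 -m crank '[{"dx":0.15,"dy":0,"dz":0,"spin":0},{"dx":0.15,"dy":0,"dz":0,"spin":0},{"dx":0.15,"dy":0,"dz":0,"spin":0},{"dx":0.15,"dy":0,"dz":0,"spin":0}]' 13; python3 -c "
from h import *
tgt([569.5,36.4,113])"; python3 -m crank '[{"dx":0,"dy":0.15,"dz":0,"spin":0},{"dx":0,"dy":0.3,"dz":0,"spin":0},{"dx":0,"dy":0.3,"dz":0,"spin":0},{"dx":0,"dy":0.3,"dz":0,"spin":0}]';  python3 -c "
from h import *
tgt([569.5,36.4,113])"; python3 -m crank '[{"dx":0,"dy":-0.3,"dz":0,"spin":0},{"dx":0,"dy":-0.6,"dz":0,"spin":0},{"dx":0,"dy":-0.6,"dz":0,"spin":0},{"dx":0,"dy":-0.6,"dz":0,"spin":0}]';  python3 -c "
from h import *
tgt([569.5,36.4,113])"
```

```text
time: 3.5
tool_pos: [568.2, 36.4, 111.3]
tcp_rot: [-0.528, 1.571, -0.771]
contact_force: [-0.3, 0.2, -0.3]
grip_width: 11.6
t 3.5 d [-0.168  0.035  0.128] spin 0.0007 pos [568.2  36.4 111.3] F [-0.26  0.23 -0.25] Mo [ 0.113 -0.08   0.013] w 11.6 q6 -1.399
time: 3.83
tool_pos: [568.9, 39.4, 111.1]
tcp_rot: [-1.999, 1.571, -2.242]
contact_force: [-0.1, -0.3, -0.5]
grip_width: 11.8
t 3.83 d [-0.185 -0.28   0.132] spin 0.0009 pos [568.9  39.4 111.1] F [-0.06 -0.34 -0.5 ] Mo [ 0.096 -0.154 -0.015] w 11.8 q6 -1.393
time: 4.17
tool_pos: [567.4, 33.5, 111.2]
tcp_rot: [1.357, 1.57, 1.114]
contact_force: [-0.4, 1.7, 0.2]
grip_width: 11.8
t 4.17 d [-0.176  0.331  0.129] spin 0.0003 pos [567.4  33.5 111.2] F [-0.42  1.66  0.21] Mo [ 0.409 -0.178 -0.028] w 11.8 q6 -1.404
```

```bash
python3 -m crank '[{"dx":-0.1,"dy":0.4,"dz":0,"spin":0},{"dx":-0.1,"dy":0.8,"dz":0.1,"spin":0},{"dx":-0.1,"dy":0.8,"dz":0.1,"spin":0},{"dx":-0.1,"dy":0.8,"dz":0.1,"spin":0}]';  python3 -c "
from h import *
tgt([569.5,36.4,113])"
```

```text
time: 4.5
tool_pos: [570.1, 40.7, 112.3]
tcp_rot: [-1.843, 1.57, -2.085]
contact_force: [-2.7, -3.5, 1.3]
grip_width: 11.9
t 4.5 d [-0.073 -0.435  0.044] spin 0.0012 pos [570.1  40.7 112.3] F [-2.74 -3.54  1.34] Mo [-0.449  0.273 -0.058] w 11.9 q6 -1.39
```

```bash
python3 -m crank '[{"dx":-0.05,"dy":-0.38,"dz":0,"spin":0},{"dx":-0.05,"dy":-0.38,"dz":0,"spin":0.12},{"dx":-0.05,"dy":-0.38,"dz":0,"spin":0.24},{"dx":-0.05,"dy":-0.38,"dz":0,"spin":0.36},{"dx":-0.05,"dy":-0.38,"dz":0,"spin":0.48},{"dx":-0.05,"dy":-0.38,"dz":0,"spin":0.6},{"dx":-0.05,"dy":-0.38,"dz":0,"spin":0.6}]';  python3 - <<'E'
from h import *
import cv2
tgt([570,37.2,113])
C=cams()
cr=lambda im,x,y,w,h,s:cv2.resize(im[y:y+h,x:x+w],None,fx=s,fy=s,interpolation=cv2.INTER_CUBIC)
cv2.imwrite("pics/a3.png",cr(C["scene"]["frame"],185,155,80,70,8))
E
```

```text
time: 5.08
tool_pos: [571.3, 39.2, 113.6]
tcp_rot: [1.435, 1.565, 0.586]
contact_force: [3.6, 5.9, 1.8]
grip_width: 12.2
t 5.08 d [ 0.059 -0.231  0.066] spin -0.6055 pos [571.3  39.2 113.6] F [3.59 5.89 1.79] Mo [ 1.543 -0.961  0.382] w 12.2 q6 -0.791
```

View pics/a3.png

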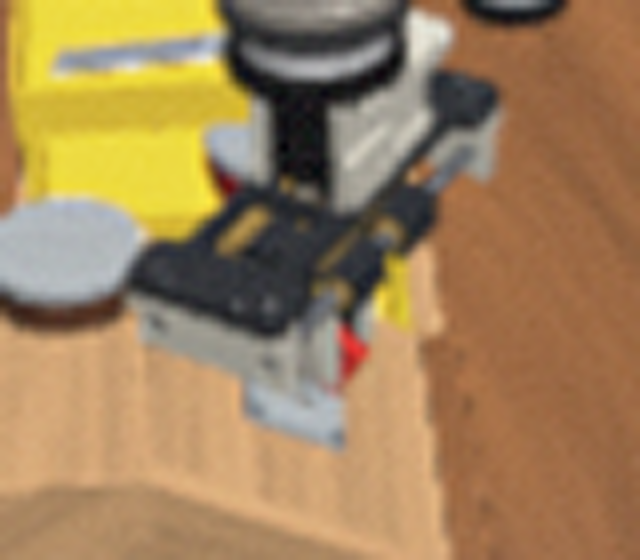

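```bash
python3 -m crank '[{"dx":0,"dy":-0.12,"dz":-0.24,"spin":0},{"dx":0,"dy":-0.12,"dz":-0.24,"spin":0.12},{"dx":0,"dy":-0.12,"dz":-0.24,"spin":0.24},{"dx":0,"dy":-0.12,"dz":-0.24,"spin":0.36},{"dx":0,"dy":-0.12,"dz":-0.24,"spin":0.36}]';  python3 - <<'E'
from h import *
import cv2
tgt([570,37.2,113])
C=cams()
cr=lambda im,x,y,w,h,s:cv2.resize(im[y:y+h,x:x+w],None,fx=s,fy=s,interpolation=cv2.INTER_CUBIC)
cv2.imwrite("pics/a4.png",cr(C["scene"]["frame"],175,160,80,80,7))
E
```

```text
time: 5.6
tool_pos: [570.8, 40.4, 114.4]
tcp_rot: [1.541, 1.56, 0.332]
contact_force: [7.3, 8.4, 2.5]
grip_width: 14.6
t 5.6 d [ 0.138 -0.189  0.267] spin -0.9654 pos [570.8  40.4 114.4] F [7.27 8.44 2.46] Mo [ 1.79  -1.837  0.43 ] w 14.6 q6 -0.43
```

View pics/a4.png

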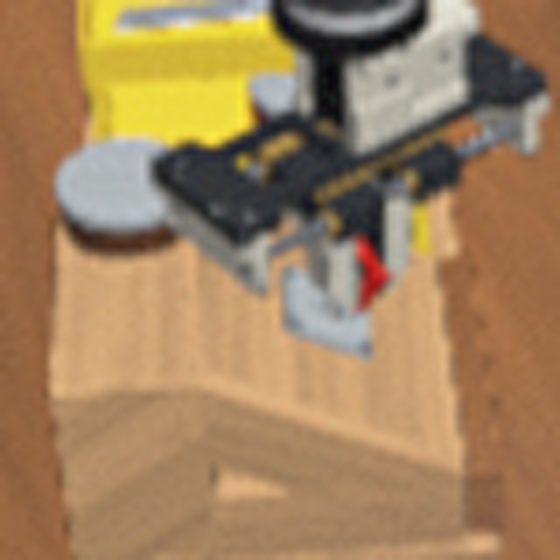

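```bash
python3 -m crank '[{"dx":0,"dy":0.15,"dz":0,"spin":0.12},{"dx":0,"dy":0.2,"dz":0,"spin":0.24},{"dx":0,"dy":0.2,"dz":0,"spin":0.24}]';  python3 - <<'E'
from h import *
import cv2
tgt([570,37.2,113])
C=cams()
cr=lambda im,x,y,w,h,s:cv2.resize(im[y:y+h,x:x+w],None,fx=s,fy=s,interpolation=cv2.INTER_CUBIC)
cv2.imwrite("pics/a5.png",cr(C["scene"]["frame"],175,160,80,80,7))
cv2.imwrite("pics/a5t.png",cr(C["top"]["frame"],195,118,110,110,5))
E
```

```text
time: 5.95
tool_pos: [572.2, 40.1, 114.6]
tcp_rot: [1.63, 1.562, 0.181]
contact_force: [5.3, 3.7, 5.1]
grip_width: 16.0
t 5.95 d [ 0.155 -0.256  0.26 ] spin -1.2051 pos [572.2  40.1 114.6] F [5.34 3.69 5.08] Mo [ 0.874 -1.494  0.308] w 16.0 q6 -0.188
```

View pics/a5.png

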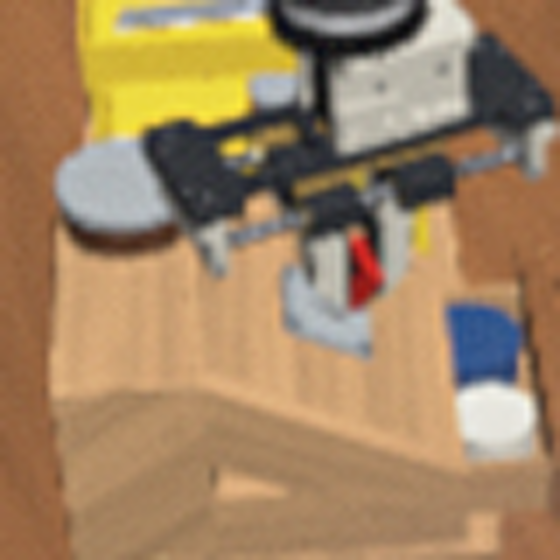

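View pics/a5t.png

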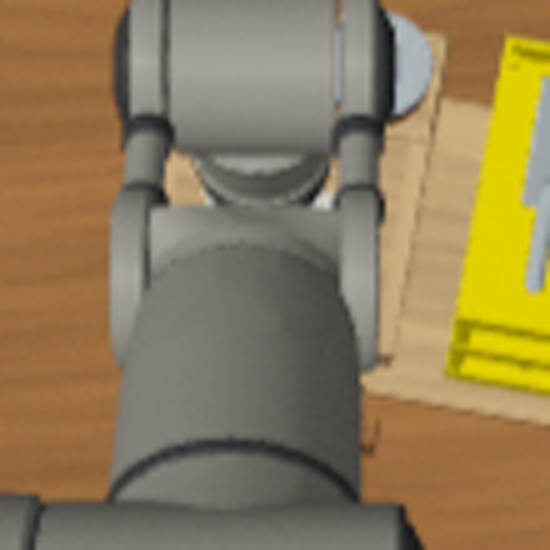

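The drawer is sprung open, with its contents visible at scene crop (490,380). Turning back.

```bash
python3 -c "
from h import *
tgt([568.5,37.5,113])"
```

```text
t 6.05 d [ 0.158 -0.402  0.198] spin -1.1993 pos [572.2  40.  114.6] F [4.65 3.05 4.64] Mo [ 0.936 -1.472  0.34 ] w 16.1 q6 -0.194
```

```bash
python3 -m crank '[{"dx":0,"dy":-0.1,"dz":0,"spin":-0.12},{"dx":0,"dy":-0.15,"dz":0.05,"spin":-0.24},{"dx":0,"dy":-0.2,"dz":0.1,"spin":-0.36},{"dx":0,"dy":-0.2,"dz":0.1,"spin":-0.48},{"dx":0,"dy":-0.2,"dz":0.1,"spin":-0.6},{"dx":0,"dy":-0.2,"dz":0.1,"spin":-0.72},{"dx":0,"dy":-0.2,"dz":0.1,"spin":-0.84},{"dx":0,"dy":-0.2,"dz":0.1,"spin":-0.96},{"dx":0,"dy":-0.2,"dz":0.1,"spin":-1.08},{"dx":0,"dy":-0.2,"dz":0.1,"spin":-1.2},{"dx":0,"dy":-0.2,"dz":0.1,"spin":-1.2}]';  python3 - <<'E'
from h import *
import cv2
tgt([568.5,37.5,113])
C=cams()
cr=lambda im,x,y,w,h,s:cv2.resize(im[y:y+h,x:x+w],None,fx=s,fy=s,interpolation=cv2.INTER_CUBIC)
cv2.imwrite("pics/a6.png",cr(C["scene"]["frame"],175,160,80,80,7))
E
```

```text
time: 6.97
tool_pos: [567.6, 37.8, 112.9]
tcp_rot: [0.423, 1.569, 0.185]
contact_force: [1.4, 0.4, -0.2]
grip_width: 12.0
t 6.97 d [-0.006 -0.007  0.093] spin 0.0048 pos [567.6  37.8 112.9] F [ 1.39  0.42 -0.21] Mo [ 0.06  -0.26  -0.084] w 12.0 q6 -1.401
```

View pics/a6.png

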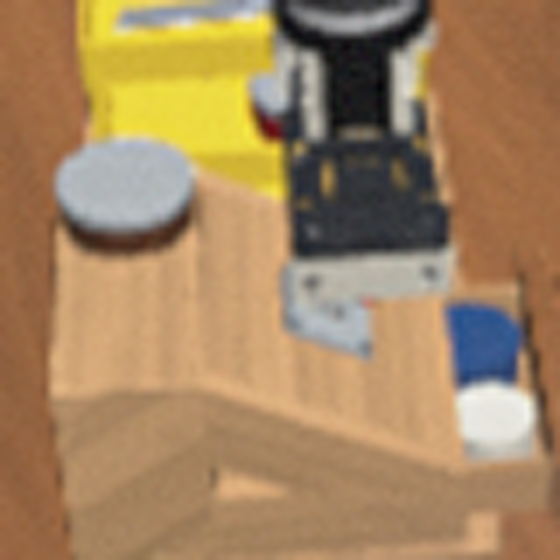

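```bash
python3 -m crank '[{"dx":0,"dy":0,"dz":0.05,"spin":-0.12},{"dx":0,"dy":0,"dz":0.05,"spin":-0.24},{"dx":0,"dy":0,"dz":0.05,"spin":-0.32},{"dx":0,"dy":0,"dz":0.05,"spin":-0.32}]';python3 -c "
from h import *
tgt([568.5,37.5,113])";  python3 -m crank '[{"dx":0,"dy":0,"dz":0.0,"spin":0.12},{"dx":0,"dy":0,"dz":0.0,"spin":0.24},{"dx":0,"dy":0,"dz":0.0,"spin":0.32},{"dx":0,"dy":0,"dz":0.0,"spin":0.32}]';python3 -c "
from h import *
tgt([568.5,37.5,113])"
```

```text
time: 7.4
tool_pos: [567.4, 36.8, 112.8]
tcp_rot: [-1.707, 1.57, -1.63]
contact_force: [-1.1, -3.8, 2.6]
grip_width: 11.9
t 7.4 d [-0.02   0.059  0.118] spin 0.32 pos [567.4  36.8 112.8] F [-1.13 -3.82  2.61] Mo [-0.554 -0.106 -0.176] w 11.9 q6 -1.716
time: 7.73
tool_pos: [567.2, 37.9, 112.5]
tcp_rot: [2.615, 1.57, 2.365]
contact_force: [0.7, 0.2, 0.3]
grip_width: 11.9
t 7.73 d [-0.053 -0.007  0.134] spin -0.0069 pos [567.2  37.9 112.5] F [0.72 0.22 0.3 ] Mo [ 0.1   -0.146  0.001] w 11.9 q6 -1.389
```

```bash
python3 -m crank '[{"dx":0.1,"dy":0,"dz":0.0,"spin":0},{"dx":0.1,"dy":0,"dz":0.0,"spin":0},{"dx":0.1,"dy":0,"dz":0,"spin":0},{"dx":0.1,"dy":0,"dz":0,"spin":0},{"dx":0.1,"dy":0,"dz":0,"spin":0}]' 0;python3 -c "
from h import *
tgt([568.5,37.5,113])"
```

```text
time: 8.15
tool_pos: [567.3, 37.6, 111.6]
tcp_rot: [-2.418, 1.571, -2.66]
contact_force: [0.1, -0.7, -0.4]
grip_width: 7.6
t 8.15 d [-0.137  0.013  0.116] spin 0.0009 pos [567.3  37.6 111.6] F [ 0.09 -0.69 -0.37] Mo [-0.009 -0.109  0.02 ] w 7.6 q6 -1.397
```

```bash
python3 -m crank '[{"dx":-0.26,"dy":0,"dz":-0.15,"spin":0},{"dx":-0.52,"dy":0,"dz":-0.3,"spin":0},{"dx":-0.87,"dy":0,"dz":-0.5,"spin":0},{"dx":-1.21,"dy":0,"dz":-0.7,"spin":0},{"dx":-1.21,"dy":0,"dz":-0.7,"spin":0}]';python3 - <<'E'
from h import *
import cv2
tgt([568.5,37.5,113])
C=cams()
cr=lambda im,x,y,w,h,s:cv2.resize(im[y:y+h,x:x+w],None,fx=s,fy=s,interpolation=cv2.INTER_CUBIC)
cv2.imwrite("pics/a7.png",cr(C["scene"]["frame"],175,160,80,80,7))
E
```

```text
time: 8.57
tool_pos: [560.2, 39.6, 124.6]
tcp_rot: [0.5, 1.571, 0.258]
contact_force: [-1.5, 0.3, -0.6]
grip_width: 7.8
t 8.57 d [ 1.163 -0.003  0.852] spin 0.0009 pos [560.2  39.6 124.6] F [-1.54  0.3  -0.64] Mo [0.17  0.011 0.033] w 7.8 q6 -1.394
```

View pics/a7.png

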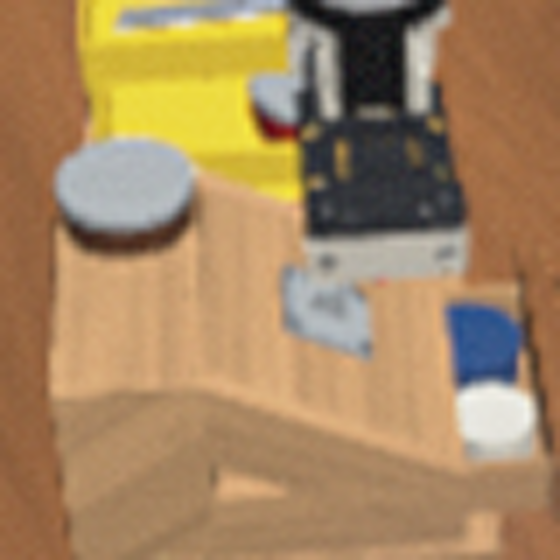

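Low force so far, and the key is moving with the fingers. I'll continue along the axis.

```bash
python3 -m crank '[{"dx":-0.43,"dy":0,"dz":-0.25,"spin":0},{"dx":-0.87,"dy":0,"dz":-0.5,"spin":0},{"dx":-1.3,"dy":0,"dz":-0.75,"spin":0},{"dx":-1.73,"dy":0,"dz":-1.0,"spin":0},{"dx":-2.6,"dy":0,"dz":-1.5,"spin":0},{"dx":-4.33,"dy":0,"dz":-2.5,"spin":0},{"dx":-4.33,"dy":0,"dz":-2.5,"spin":0},{"dx":-4.33,"dy":0,"dz":-2.5,"spin":0}]';python3 - <<'E'
from h import *
import cv2
tgt([568.5,37.5,113])
C=cams()
cr=lambda im,x,y,w,h,s:cv2.resize(im[y:y+h,x:x+w],None,fx=s,fy=s,interpolation=cv2.INTER_CUBIC)
cv2.imwrite("pics/a8.png",cr(C["scene"]["frame"],175,150,80,90,7)[:600])
E
```

```text
time: 9.33
tool_pos: [536.7, 45.5, 168.4]
tcp_rot: [0.155, 1.568, -0.088]
contact_force: [-0.2, 0.1, 0.9]
grip_width: 8.0
t 9.33 d [ 5.546 -0.013  3.259] spin 0.001 pos [536.7  45.5 168.4] F [-0.23  0.08  0.95] Mo [ 0.063 -0.122 -0.021] w 8.0 q6 -1.386
```

View pics/a8.png

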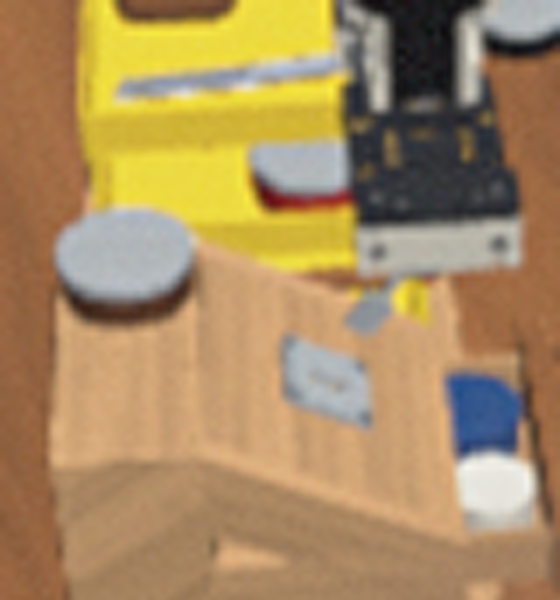

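```bash
python3 -c "
from h import *
tgt([591.5,322.5,180])"
```

```text
t 9.43 d [-1.308 28.23  -1.312] spin 0.0007 pos [536.4  45.3 166.9] F [ 0.18 -0.16 -0.17] Mo [ 0.099 -0.2    0.007] w 7.8 q6 -1.386
```

```bash
python3 -m crank '[{"dx":-1.3,"dy":2,"dz":-1.3,"spin":0},{"dx":-1.3,"dy":6,"dz":-1.3,"spin":0.1},{"dx":-1.3,"dy":9,"dz":-1.3,"spin":0.2},{"dx":-1.3,"dy":12,"dz":-1.3,"spin":0.3},{"dx":-1.3,"dy":15,"dz":-1.3,"spin":0.4},{"dx":-1.3,"dy":18,"dz":-1.3,"spin":0.5},{"dx":-1.3,"dy":21,"dz":-1.3,"spin":0.6},{"dx":-1.3,"dy":24,"dz":-1.3,"spin":0.7},{"dx":-1.3,"dy":26,"dz":-1.3,"spin":0.8},{"dx":-1.3,"dy":28.2,"dz":-1.3,"spin":0.9},{"dx":-1.3,"dy":28.2,"dz":-1.3,"spin":1.0},{"dx":-1.3,"dy":28.2,"dz":-1.3,"spin":1.1},{"dx":-1.3,"dy":28.2,"dz":-1.3,"spin":1.2},{"dx":-1.3,"dy":28.2,"dz":-1.3,"spin":1.3},{"dx":-1.3,"dy":28.2,"dz":-1.3,"spin":1.4},{"dx":-1.3,"dy":28.2,"dz":-1.3,"spin":1.5},{"dx":-1.3,"dy":28.2,"dz":-1.3,"spin":1.55},{"dx":-1.3,"dy":28.2,"dz":-1.3,"spin":1.55}]';python3 - <<'E'
from h import *
import cv2
tgt([591.5,322.5,60])
C=cams()
print(proj(C["scene"],sensors.get_obs()["tool_pos"]))
cr=lambda im,x,y,w,h,s:cv2.resize(im[y:y+h,x:x+w],None,fx=s,fy=s,interpolation=cv2.INTER_CUBIC)
cv2.imwrite("pics/b1.png",cr(C["scene"]["frame"],190,200,130,120,5))
E
```

```text
time: 10.93
tool_pos: [591.5, 322.0, 178.7]
tcp_rot: [-0.893, 1.569, -2.687]
contact_force: [0.2, 0.3, -0.0]
grip_width: 7.7
t 10.93 d [ 1.187e+01  9.000e-03 -6.100e-02] spin -1.5512 pos [591.5 322.  178.7] F [ 0.18  0.32 -0.03] Mo [-0.079 -0.169 -0.042] w 7.7 q6 0.609
[[248.42232413 245.64393179]]
```

View pics/b1.png

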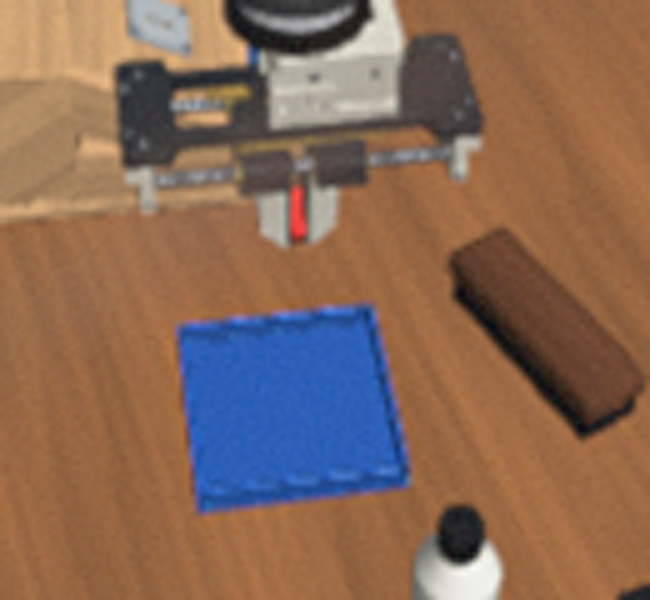

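```bash
python3 -m crank '[{"dx":4,"dy":0,"dz":0,"spin":0},{"dx":8,"dy":0,"dz":0,"spin":0},{"dx":11,"dy":0,"dz":0,"spin":0},{"dx":12.3,"dy":0,"dz":0,"spin":0},{"dx":12.8,"dy":0,"dz":0,"spin":0},{"dx":12.8,"dy":0,"dz":0,"spin":0},{"dx":12.8,"dy":0,"dz":0,"spin":0}]';python3 - <<'E'
from h import *
import cv2
tgt([591.5,322.5,46])
C=cams()
cr=lambda im,x,y,w,h,s:cv2.resize(im[y:y+h,x:x+w],None,fx=s,fy=s,interpolation=cv2.INTER_CUBIC)
cv2.imwrite("pics/b2.png",cr(C["scene"]["frame"],200,225,100,85,7))
E
```

```text
time: 11.62
tool_pos: [592.3, 322.5, 53.0]
tcp_rot: [2.108, 1.569, 0.315]
contact_force: [-0.7, -0.0, 0.5]
grip_width: 8.0
t 11.62 d [ 0.699 -0.076  0.014] spin -1.5486 pos [592.3 322.5  53. ] F [-0.69 -0.03  0.48] Mo [-0.012 -0.082  0.007] w 8.0 q6 0.606
```

View pics/b2.png

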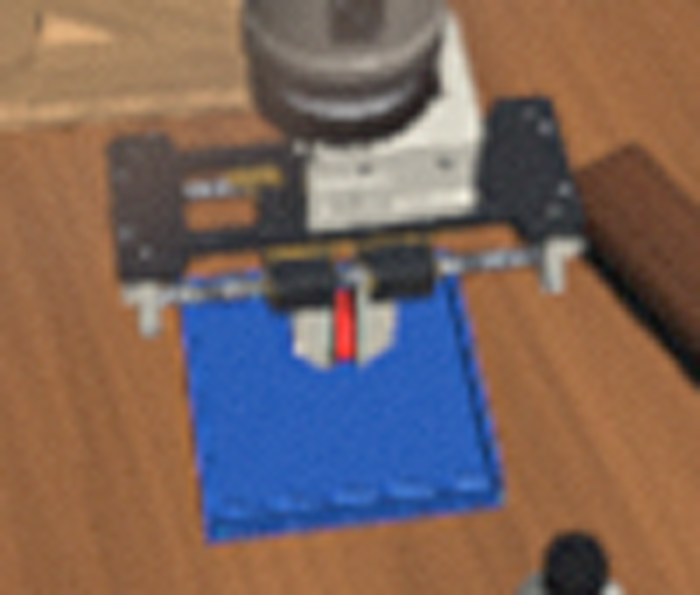

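```bash
python3 -m crank '[{"dx":0.2,"dy":0,"dz":0,"spin":0},{"dx":0.4,"dy":0,"dz":0,"spin":0},{"dx":0.6,"dy":0,"dz":0,"spin":0},{"dx":0.6,"dy":0,"dz":0,"spin":0},{"dx":0.6,"dy":0,"dz":0,"spin":0}]';python3 -c "
from h import *
tgt([591.5,322.5,46])"
```

```text
time: 12.13
tool_pos: [591.5, 322.2, 46.0]
tcp_rot: [-0.481, 1.571, -2.274]
contact_force: [-0.6, 0.3, 0.4]
grip_width: 7.9
t 12.13 d [ 0.002 -0.004 -0.035] spin -1.5493 pos [591.5 322.2  46. ] F [-0.6   0.25  0.35] Mo [-0.036 -0.032 -0.047] w 7.9 q6 0.607
```

Tip about 3 mm above the tray floor with no contact. I'll open moderately, then rise.

```bash
python3 -m crank '[{"dx":0,"dy":0,"dz":0,"spin":0},{"dx":0,"dy":0,"dz":0,"spin":0},{"dx":0,"dy":0,"dz":0,"spin":0},{"dx":0,"dy":0,"dz":0,"spin":0},{"dx":0,"dy":0,"dz":0,"spin":0},{"dx":0,"dy":0,"dz":0,"spin":0}]' 45; python3 -m crank '[{"dx":-2,"dy":0,"dz":0,"spin":0},{"dx":-6,"dy":0,"dz":0,"spin":0},{"dx":-10,"dy":0,"dz":0,"spin":0},{"dx":-14,"dy":0,"dz":0,"spin":0},{"dx":-18,"dy":0,"dz":0,"spin":0},{"dx":-18,"dy":0,"dz":0,"spin":0},{"dx":-18,"dy":0,"dz":0,"spin":0}]';python3 - <<'E'
from h import *
import cv2
C=cams()
cr=lambda im,x,y,w,h,s:cv2.resize(im[y:y+h,x:x+w],None,fx=s,fy=s,interpolation=cv2.INTER_CUBIC)
cv2.imwrite("pics/b3.png",cr(C["scene"]["frame"],190,190,110,120,5))
E
```

```text
time: 12.63
tool_pos: [591.6, 322.2, 46.1]
tcp_rot: [1.203, 1.571, -0.589]
contact_force: [-0.3, -0.2, -0.4]
grip_width: 40.3
time: 13.22
tool_pos: [592.7, 322.7, 229.6]
tcp_rot: [2.167, 1.564, 0.375]
contact_force: [0.0, -0.6, -0.7]
grip_width: 41.6
```

View pics/b3.png

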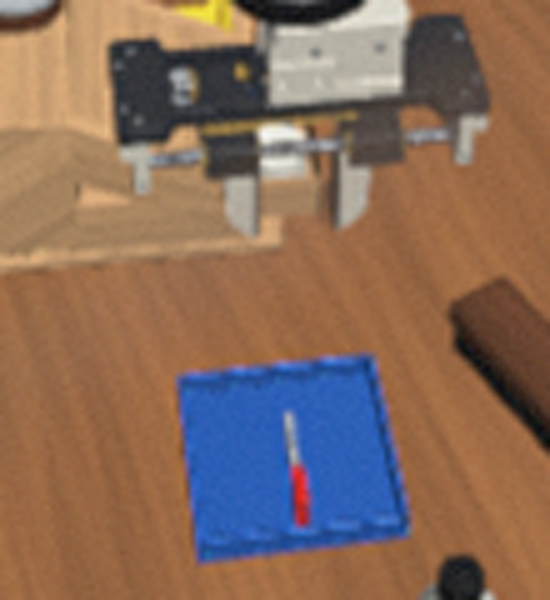

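Run:
```python
from h import *
import cv2
c=capture("scene"); im=c["frame"]
cv2.imwrite("pics/b4.png",cv2.resize(im[255:305,218:282],None,fx=10,fy=10,interpolation=cv2.INTER_CUBIC))
cv2.imwrite("pics/full.png",im)
t=capture("top"); cv2.imwrite("pics/fullt.png",t["frame"])
for nm,uv,z in(("bow",(301,495),19),("bowend",(302,526),19),("tip",(289,412),13)):
    o=up(uv,(190,190),5)
    s=least_squares(lambda p:proj(c,[*p,z])[0]-o,[590,313]).x
    print(nm,(Rz(.2235)@np.r_[s-[589.4,312.7],0]).round(1))
```

```text
bow [-1.2 39.2  0. ]
bowend [ 1.2 61.3  0. ]
tip [ -3.1 -29.    0. ]
```

View pics/b4.png

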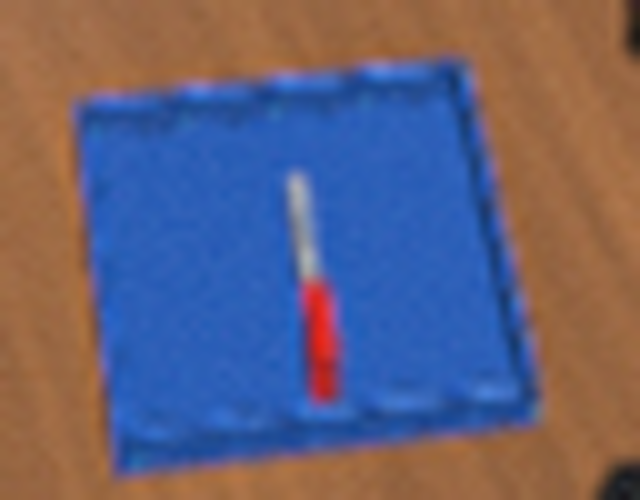

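View pics/full.png

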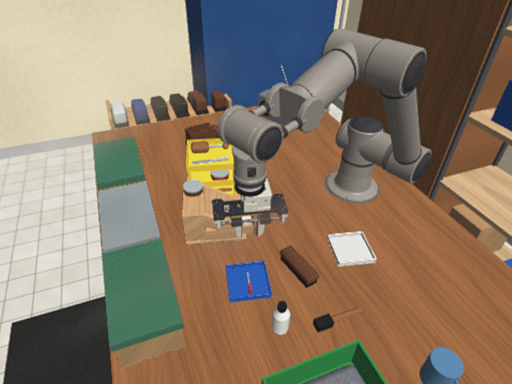

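View pics/fullt.png

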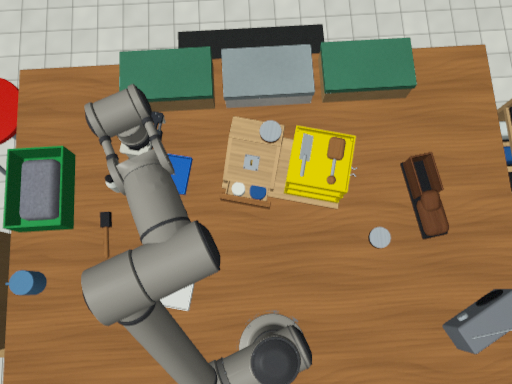

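The key rests in the tray: bow at tray y ≈ 39 mm, tip ≈ -29 mm, both within the walls. The drawer is open and the bystanders are unmoved. I'll settle briefly, check, and hand in.

```bash
python3 -m crank '[{"dx":0,"dy":0,"dz":0,"spin":0},{"dx":0,"dy":0,"dz":0,"spin":0},{"dx":0,"dy":0,"dz":0,"spin":0},{"dx":0,"dy":0,"dz":0,"spin":0},{"dx":0,"dy":0,"dz":0,"spin":0},{"dx":0,"dy":0,"dz":0,"spin":0}]'
python3 - <<'E'
from h import *
import cv2
a=cv2.imread("pics/full.png")[255:305,218:282].astype(int); b=capture("scene")["frame"][255:305,218:282]
print("max diff",abs(a-b).max())
print(bot.close_job())
E
```

```text
time: 13.92
tool_pos: [591.5, 322.2, 226.0]
tcp_rot: [0.003, 1.571, -1.789]
contact_force: [0.7, -0.3, 0.1]
grip_width: 41.3
max diff 18
the job is handed in; nothing more can be done
None
```

I handed the job in at about 14 s of the 46 s allowed. The drawer is open, the key is in the blue tray, and the tool was clear of everything at about 226 mm.

- **How it went:** I turned the key clockwise with the jaws loosely around the bow until the drawer sprang out. I turned it back past the start until it met the stop, gripped it, and drew it straight out along the lock axis. I released it about 3 mm above the tray floor.
- **Drawer and bystanders:** The last pictures show the drawer out with its contents visible and the keyhole empty. By eye, comparing the pictures, no bystander has moved; I did not measure them.
- **Key position:** The bow centre is at about (-1, 39) mm and the tip at about (-3, -29) mm in the tray frame, both inside the walls. These come from the scene camera alone, because the arm hid the key from the top one. The bow is about 19 mm above the table, which I assumed from how it lies rather than measured.
- **At rest:** Two pictures about 0.6 s apart differed by at most 18 grey levels over the tray. I took that as noise, meaning a key at rest, but set no threshold.
- **Not measured:** I could not read the lock angle directly. The key met the stop and came out with little force, so the cylinder should be at its start.
- **Disagreements:** Measured forces stayed low, about 11 N at most. The stand and tray fits from the two cameras left small errors, mostly under 1 pixel. One console corner was off by about 2.4 pixels, which I put down to my reading of that edge.

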